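# Impact-test a charger with the spring hammer

### The arm

A 6-joint arm with a two-finger parallel gripper is mounted at the origin on the work surface; the furniture and walls round the work are solid. World frame = base frame: x ahead of the robot, y to its left, z up, the work surface at z = 0. Lengths are in m, angles in rad, forces in N, time in s.
With the tool pointing down it reaches from about 0.35 to 0.975 m from the base axis. Payload 4.9 kg.
Tool frame: the origin (TCP) lies at the very end of the fingers, on their centre line; the grasp point (between the pads) lies 19 mm behind it; z points along the fingers, y is the line along which they close (so a half turn about z gives the same grasp; the last joint's range is limited). The gripper opens to 85 mm and grips with 20 to 120 N. Pads are 22 mm wide; open, the fingers measure 114 mm over their backs; the gripper's body (76 mm by 85 mm) begins 54 mm behind the grasp point. The pads swing forward as they close: fully open they stand 13 mm farther back than shut.
Start: joints at [1.095, 0.053, 1.613, -0, 1.476, -0.119], TCP at [0.218, 0.586, 0.231] pointing down, gripper open.
Joint ranges: [-3.01, 3.01], [-1.01, 2.22], [0.06, 2.58], [-1.02, 4.17], [0.09, 2.62], [-3.14, 3.14]. Speed limits (rad/s): [2.57, 2.57, 3.14, 3.14, 3.14, 3.14].

### API

Orientations are given as a rotation vector (axis times angle).
In Python, from rig import arm, eyes, find_in, trace, tip_of gives the robot as it stands.
- The arm moves only by the tool jog_arm, never from a script. Its argument "moves" is text: rows parted by semicolons, each of 5 numbers parted by spaces: the opening, from 0 (shut) to 1 (fully open), then the shift along the tool's x, y, z in m, then the turn about the tool's z in rad. In form: hand dx dy dz roll; .... A call has 1 to 10 rows; each row shifts and turns the commanded pose from where the row before left it, along the tool's axes as they then stand; what a row does not reach is not made up. A row lasts 1/12 s, in which the tool goes at most 41.7 mm and 7.16 degrees, less where a joint would pass 70% of its speed; a pose out of reach is approached as far as the arm can. A call is refused whole if a number of a shift passes 0.0417 or a number of a turn 0.125, either way. A call with a gripper value outside its range is refused whole. The fingers move at their own pace and stop on an object; the grip force is fixed at half the most. Time passes only in rows, so rows that do not move let the fingers close. It gives the time, the measured TCP pose, the force, the opening and the grip force at its end, in the units of the state.
- arm.sense(): the state, without advancing time (a new reading comes with each control period).
- eyes.camera(name): name is "side" or "top" or "wrist"; returns a dict with "frame" (420x560x3 uint8, red, green, blue), "fx", "fy", "cx", "cy" (pixels), "view" (4x4, takes a point from world to camera coordinates); the wrist camera has in their place "hand_eye" (4x4, takes a point from camera to tool coordinates, whose origin is the TCP and whose axes are the flange's). Camera axes: x right, y up, looking along -z (the intrinsics and any distortion apply to the point x, -y, -z); pixel columns grow to the right and rows downward; lengths in m; the calibration is good to about 2 mm. A picture is of the moment at which its call begins: read the wrist's pose just before it. There is no depth.
- arm.sign_off(): hands the job in; it is judged then, once.
Trained networks look in a picture, given as the dict that the camera call returned (one of the last four; its "shot" number tells which), for a name from the list of things; names that differ only in an ending like _2 or _b are one class to them, and where a whole thing is asked for, a point or a joint stands for the part that bears it (a point fixed in the world has none). Each returns a list of dicts, best first, with "p" (0 to 1); they miss things now and then, are a little off and sometimes report something else, mostly with a low value. They report only what shows in the picture. A call takes as long as a camera call.
- find_in(picture, label): "xyz" ([x, y, z] in m, in world coordinates, good to about 4 mm: the middle of the surface that is visible of it).
- trace(picture, label): "pixels" (420x560 bool, what is visible of it).
- tip_of(picture, label): "xyz" ([x, y, z] in m, in world coordinates, good to about 4 mm: a listed point, or the origin of a listed thing).
The state is a dict: "time_s": time; "q": joint angles; "qd": joint speeds; "joint_torque": joint torques, N m; "eef_pos": TCP position; "tcp_rot": TCP orientation; "ft_force": force on the tool from outside, world axes, zero at the start; "wrist_torque": the same for the moment, N m; "opening": opening from 0.0 (shut) to 1.0 (fully open); "grip_force": force on a finger pad.
Only numpy, scipy, OpenCV 4.12 (cv2) and the standard library are available. Lean on these libraries where they do the work, as an engineer would, in place of code of your own. Each camera call takes 0.05 s, during which the arm holds its last target. There are 200 camera calls.

### The job

Give the charger in the orange nest one blow with the spring hammer: draw the hammer back by its black handle until its latch catches and let go so that it stays cocked, then press the red trip button to fire it. The catching point differs each time, so feel for it: overdrawing, which pushes the yellow plunger clearly back, spoils the test. Do not drag the tester along the bench, and do not touch the nest or the charger or shift the things standing around.

Things in the scene. Friction and masses are not known exactly. Their poses are not given: they have to be found in the camera images.
- tester: spring impact tester, 280 x 76 mm steel base, 6 kg, loose on rubber feet; slides if pulled sideways with over 28 N or so. Origin on the bench under the handle of the home hammer; x = strike direction, z up. Along x: trip button at -116 mm; guide rails (54 mm high, screw heads 56 mm, 68 mm over their outsides) -103 to +35 mm; charger nest 52 to 129 mm
- hammer_draw (a joint): draw of the hammer in m: 0 = nose on the charger at the start, -0.004 = forward limit after a blow; grows as the handle is drawn towards the tester's -x. Spring pulls it forward: 3 N + 280 N/m. Somewhere between 22 and 42 mm (hidden, varies) a sprung latch tooth clicks in and holds it; in the 12 to 15 mm before, the draw takes 2 to 5 N more and the trip button dips 6 mm, then pops up with the click
- handle (a point): middle of the grip of the hammer's upright black handle: round post 18 mm in diameter, from 53 to 105 mm above the bench, this point at 85 mm; moves with the hammer
- trip (a joint): depth of the trip button in m: 0 = up, 0.010 = fully down; it takes 3 to 8 N, and the hammer is let go when it is 4 to 8 mm down. It springs up when released
- trip_top (a point): centre of the top of the red mushroom-shaped trip button, 24 mm in diameter, 82 mm above the bench when up, pressed straight down
- nest_travel (a joint): travel of the orange nest along the tester's x in m: 0 at the start, up to 0.015; stiff to move (4 N), stays where the blow has driven it
- nest: orange nest, 74 x 52 mm, that carries the black charger (66 x 43 x 22 mm, fixed in it); its origin is the tester's origin plus the nest's travel. Not to be touched
- nest_top (a point): centre of the top of the charger in the nest, 58 mm above the bench
- solder_spool: bystander: blue spool of solder wire, 60 mm in diameter, 50 mm high, origin at the centre of its underside
- label_roll: bystander: white label roll, 62 mm in diameter, 42 mm high, origin at the centre of its underside
- part_box: bystander: small carton 85 x 60 x 50 mm, origin at the centre of its underside
- hammer: the sliding hammer with its handle; its origin is the tester's origin shifted by the draw
- overdraw (a joint): travel in m of the yellow overdraw plunger, a plate in front of the blue trip housing: 0 at the start. The hammer meets it about 4 mm past the catching point and pushes it back (towards the tester's -x) against 6 N of friction; it stays where it was pushed

How it is judged:
On the way, in this order (a step that is already met when the one before it is completed fails the run):
1. the hammer stands cocked on its latch, drawn back more than 18 mm with the robot off it, the charger not yet struck (value of joint hammer_draw above 0.018 m and contact force between each of the arm, the fingers and hammer below 0.2 N and value of joint nest_travel below 0.002 m), for 0.3 s.
2. the hammer is fired and the blow drives the nest at least 4 mm (value of joint nest_travel above 0.004 m and value of joint hammer_draw below 0.004 m), for 0.1 s.
At the end, for the whole second after the job is handed in: the hammer is home (within 4 mm), the nest has been driven at least 4 mm by the blow and lies still, the trip button is up (within 2 mm), the overdraw plunger is pushed back less than 3 mm, and the tester is within 8 mm of where it stood (all of step 2 and value of joint trip below 0.002 m and distance of tester from where it was at the start of the episode below 0.008 m and linear speed of nest below 0.01 m/s and value of joint overdraw below 0.003 m); the robot touches nothing.
It fails at once if the hammer is overdrawn: the yellow plunger is pushed back more than 3 mm (value of joint overdraw above 0.003 m).
It fails at once if the robot touches the nest or the charger (contact force between any of the arm, the fingers and nest above 1 N).
It fails at once if the tester is dragged more than 8 mm along the bench (distance of tester from where it was at the start of the episode above 0.008 m).
It fails at once if a bystander is moved more than 20 mm (distance of any of solder_spool, label_roll, part_box from where it was at the start of the episode above 0.02 m).
It also fails if it takes over 51 s, if anything falls off the work surface, if the arm or the gripper's body presses on something with over 40 N, if the wrist force passes 120 N, or if a joint passes its speed limit or range.

## Working session

There is one attempt and no reset: what is moved stays moved. The work goes in short steps, Python scripts to look and compute and a tool call to move; the robot and the scene stay as the last step left them, time stands still between calls to the robot, and variables do not carry over. Pictures are saved under pics/ and viewed, at most 10 in all, crops included, and the job is handed in when it is done.

Besides the shell and the picture viewer there is one more tool, called after "Call:" as a command line: name --argument value ..., lists and objects as JSON in quotes. jog_arm: Moves the arm, as the interface text tells. Its arguments: {"type":"object","properties":{"moves":{"type":"string"}},"required":["moves"]}

```bash
mkdir -p pics
cat > h.py <<'E'
from rig import arm, eyes, find_in, trace, tip_of
import numpy as np, cv2
from scipy.spatial.transform import Rotation as R
E
python3 - <<'E'
from h import *
s=arm.sense(); print(s['time_s'],s['eef_pos'],s['tcp_rot'],s['ft_force'],s['opening'])
print(R.from_rotvec(s['tcp_rot']).as_matrix().round(3))
ims=[]
for c in('top','side'):
    p=eyes.camera(c); ims.append(p['frame'])
    for n in('tester','handle','trip_top','nest_top','hammer','solder_spool','label_roll','part_box'):
        r=tip_of(p,n)[:1]
        print(c,n,[(np.round(d['xyz'],4),round(d['p'],2)) for d in r])
    cv2.imwrite(f'pics/{c}1.png',p['frame'][:,:,::-1])
E
```

```text
0.0 [0.21801211 0.5850755  0.23005577] [-0.55738292 -3.0911177   0.00310918] [-0.33168055 -0.79421498 -0.75874445] 1.001866501860402
[[-0.937  0.349 -0.001]
 [ 0.349  0.937 -0.002]
 [ 0.    -0.002 -1.   ]]
top tester [(array([0.452 , 0.4185, 0.0009]), 0.64)]
top handle [(array([0.4519, 0.4133, 0.0868]), 0.78)]
top trip_top [(array([0.5448, 0.3491, 0.0768]), 0.41)]
top nest_top [(array([0.3833, 0.4584, 0.0569]), 0.9)]
top hammer [(array([ 0.4504,  0.4155, -0.0021]), 0.8)]
top solder_spool [(array([ 5.206e-01,  5.349e-01, -4.000e-04]), 0.68)]
top label_roll [(array([ 0.5266, -0.0708, -0.0024]), 0.78)]
top part_box [(array([0.6122, 0.4777, 0.0013]), 0.57)]
side tester [(array([ 0.4502,  0.4156, -0.0005]), 0.66)]
side handle [(array([0.4477, 0.4142, 0.0837]), 0.97)]
side trip_top [(array([0.5413, 0.3427, 0.0783]), 0.49)]
side nest_top [(array([0.3816, 0.4607, 0.0572]), 0.9)]
side hammer [(array([4.468e-01, 4.155e-01, 2.000e-04]), 0.66)]
side solder_spool [(array([ 0.5217,  0.5436, -0.0009]), 0.88)]
side label_roll [(array([ 5.297e-01, -7.130e-02, -5.000e-04]), 0.92)]
side part_box [(array([ 0.6103,  0.4795, -0.0052]), 0.63)]
```

View pics/top1.png

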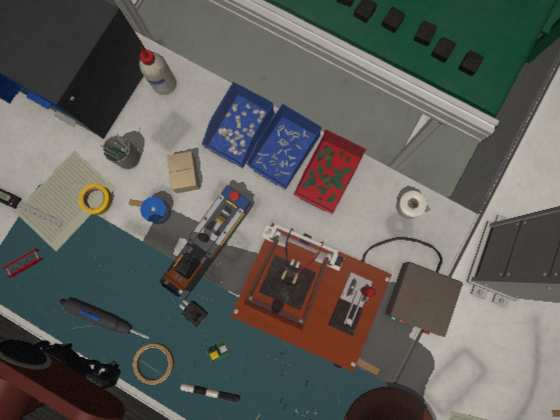

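View pics/side1.png

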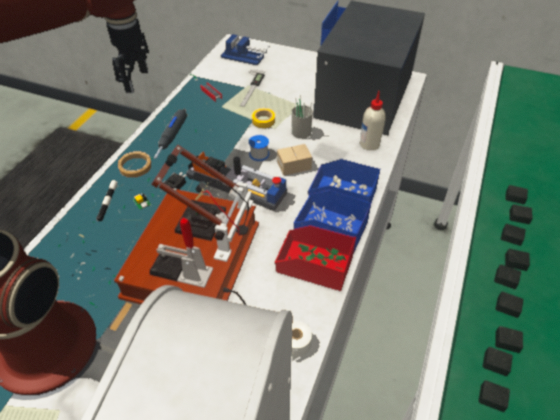

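The top view shows the tester at about (207,235), its button near (233,192) and the nest near (180,275). The blue spool and carton stand beside it, and the clamp fixture is to its right. The side view agrees with this. I'll push the handle from the front with shut fingers.

Call:
jog_arm --moves "0 0 0 0 0.125; 0 0 0 0 0.125; 0 -0.035 0 0 0.005; 0 -0.035 0 0 0; 0 -0.035 0 0 0; 0 -0.035 0 0 0; 0 -0.03 0 0 0; 0 -0.02 0 0 0; 0 0 0 0 0; 0 0 0 0 0"

```text
time_s: 1.73
eef_pos: [0.3745, 0.4762, 0.2313]
tcp_rot: [-0.949, -2.994, -0.0]
ft_force: [-1.2, -0.3, 1.0]
opening: -0.0
grip_force: 0.0
```

```bash
cat > look.py <<'E'
from h import *
import sys
s=arm.sense(); M=R.from_rotvec(s['tcp_rot']).as_matrix(); P=np.array(s['eef_pos'])
print(s['time_s'],P.round(4),M.round(3).tolist(),np.round(s['ft_force'],2),s['opening'])
for c in ('wrist','top','side'):
    p=eyes.camera(c)
    if c=='wrist': cv2.imwrite(f'pics/{sys.argv[1]}.png',p['frame'][:,:,::-1]); 
    for n in('tester','handle','trip_top','nest_top','hammer'):
        r=tip_of(p,n)[:1]
        for d in r:
            x=np.array(d['xyz']); print(c,n,x.round(4),round(d['p'],2),'tool',(M.T@(x-P)).round(4))
E
python3 look.py w1
```

```text
1.7333 [0.3745 0.4762 0.2313] [[-0.817, 0.576, -0.0], [0.576, 0.817, 0.0], [0.001, 0.0, -1.0]] [-1.16 -0.25  0.96] -0.00024901924105803406
wrist tester [ 0.4513  0.4135 -0.0014] 0.93 tool [-0.099  -0.007   0.2327]
wrist nest_top [0.3845 0.4652 0.059 ] 0.72 tool [-0.0146 -0.0032  0.1723]
wrist hammer [ 0.4493  0.4091 -0.0022] 0.56 tool [-0.0999 -0.0118  0.2335]
top tester [0.4505 0.4191 0.0009] 0.77 tool [-0.0951 -0.0029  0.2304]
top handle [0.4472 0.4144 0.0836] 0.63 tool [-0.0951 -0.0086  0.1477]
top trip_top [0.5436 0.3474 0.0803] 0.66 tool [-0.2125 -0.0079  0.1509]
top nest_top [0.3826 0.4598 0.0573] 0.58 tool [-0.0161 -0.0087  0.174 ]
top hammer [ 0.4475  0.4152 -0.0006] 0.96 tool [-0.0949 -0.0078  0.2319]
side tester [4.513e-01 4.150e-01 1.000e-04] 0.78 tool [-0.0981 -0.0058  0.2312]
side trip_top [0.5431 0.3468 0.0787] 0.38 tool [-0.2124 -0.0087  0.1525]
side nest_top [ 0.6087  0.4802 -0.0018] 0.69 tool [-0.1892  0.1382  0.233 ]
side hammer [ 0.4494  0.4113 -0.0009] 0.57 tool [-0.0987 -0.0099  0.2322]
```

View pics/w1.png

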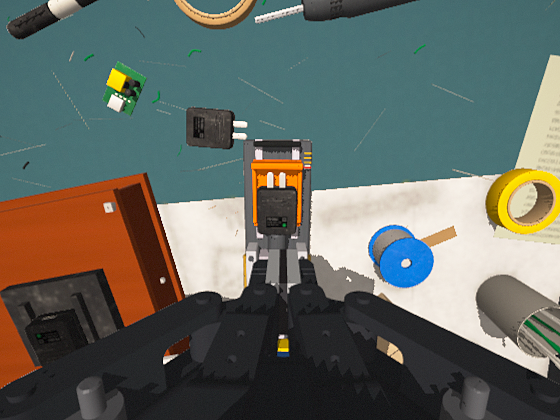

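The wrist view shows the tester upright in the picture, with its base edges near columns 245 and 311, so the yaw matches. The tool needs about -8 mm in y. I'll come down between the charger and the handle.

Call:
jog_arm --moves "0 -0.03 -0.008 0.03 0; 0 -0.029 0 0.03 0; 0 0 0 0.03 0; 0 0 0 0.03 0; 0 0 0 0.02 0; 0 0 0 0.01 0; 0 0 0 0.007 0; 0 0 0 0 0; 0 0 0 0 0"

```text
time_s: 3.38
eef_pos: [0.4175, 0.4377, 0.0766]
tcp_rot: [0.945, 2.995, 0.002]
ft_force: [0.6, -0.9, -0.2]
opening: -0.0
grip_force: 0.0
```

```bash
cat >> look.py <<'E'
    if c=='side':
        f=p['frame'][120:240,130:330]; cv2.imwrite(f'pics/{sys.argv[1]}s.png',cv2.resize(f,None,fx=4,fy=4,interpolation=2)[:,:,::-1])
E
python3 look.py w2
```

```text
3.3833 [0.4175 0.4377 0.0766] [[-0.819, 0.574, 0.001], [0.574, 0.819, 0.001], [-0.0, 0.002, -1.0]] [ 0.56 -0.91 -0.24] -6.434454712771282e-05
wrist handle [0.454  0.4158 0.0851] 0.85 tool [-0.0425  0.003  -0.0085]
wrist nest_top [0.3796 0.4664 0.0595] 0.64 tool [0.0475 0.0017 0.0171]
wrist hammer [0.3826 0.4654 0.0585] 0.48 tool [0.0444 0.0026 0.0181]
top tester [ 4.526e-01  4.191e-01 -3.000e-04] 0.95 tool [-0.0394  0.0048  0.0769]
top handle [0.4509 0.4138 0.0875] 0.53 tool [-0.0411 -0.0004 -0.0109]
top trip_top [0.5445 0.3464 0.0747] 0.39 tool [-0.1564 -0.0018  0.002 ]
top nest_top [0.3826 0.4601 0.055 ] 0.61 tool [ 0.0414 -0.0017  0.0216]
top hammer [ 0.4473  0.4126 -0.0016] 0.75 tool [-0.0388 -0.0036  0.0782]
side tester [0.4514 0.4163 0.0019] 0.86 tool [-0.04    0.0018  0.0747]
side handle [0.4467 0.4159 0.0827] 0.61 tool [-0.0365 -0.0011 -0.0061]
side trip_top [0.5471 0.3444 0.0766] 0.52 tool [-1.597e-01 -2.000e-03  1.000e-04]
side nest_top [0.3838 0.4602 0.0584] 0.7 tool [ 0.0405 -0.001   0.0182]
side hammer [0.4474 0.4141 0.0033] 0.85 tool [-0.038  -0.0023  0.0733]
```

View pics/w2s.png

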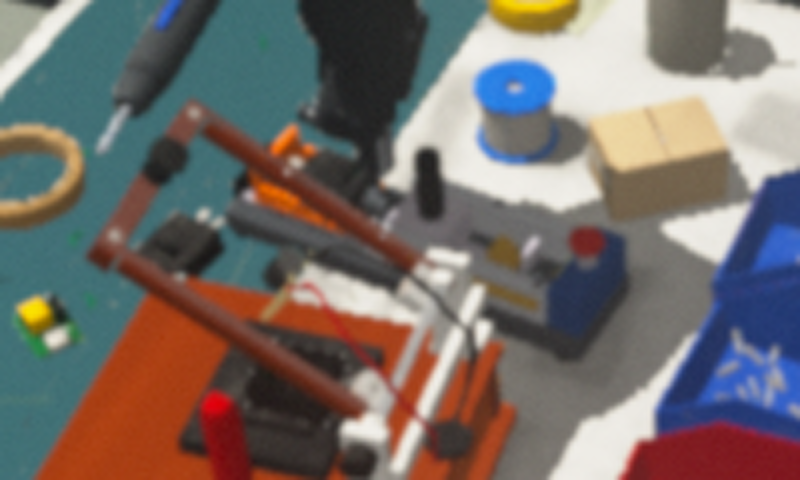

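The crop shows the shut fingers above the front of the hammer, clear of the handle, which stands at about (430,180). Nothing is in the way. I'll advance slowly.

Call:
jog_arm --moves "0 -0.005 0 0.001 0; 0 -0.005 0 0 0; 0 -0.004 0 0 0; 0 0 0 0 0; 0 0 0 0 0"

```text
time_s: 4.7
eef_pos: [0.4287, 0.4288, 0.0744]
tcp_rot: [-0.947, -2.995, -0.0]
ft_force: [-0.1, 0.6, 0.9]
opening: -0.0
grip_force: 0.0
```

Call:
jog_arm --moves "0 -0.003 0 0 0; 0 0 0 0 0; 0 0 0 0 0"

```text
time_s: 4.95
eef_pos: [0.4309, 0.4273, 0.0744]
tcp_rot: [-0.946, -2.996, -0.0]
ft_force: [-0.2, -0.3, -0.2]
opening: 0.002
grip_force: 0.0
```

Call:
jog_arm --moves "0 -0.003 0 0 0; 0 0 0 0 0; 0 0 0 0 0"

```text
time_s: 5.2
eef_pos: [0.4331, 0.4257, 0.0744]
tcp_rot: [-0.946, -2.995, -0.0]
ft_force: [-0.8, 1.1, 0.5]
opening: 0.002
grip_force: 0.6
```

Call:
jog_arm --moves "0 -0.003 0 0 0; 0 0 0 0 0; 0 0 0 0 0"

```text
time_s: 5.45
eef_pos: [0.4354, 0.4241, 0.0744]
tcp_rot: [-0.946, -2.995, -0.0]
ft_force: [-2.8, 1.5, 0.2]
opening: 0.001
grip_force: 1.7
```

Call:
jog_arm --moves "0 -0.002 0 0 0; 0 -0.002 0 0 0; 0 0 0 0 0"

```text
time_s: 5.7
eef_pos: [0.4389, 0.4215, 0.0743]
tcp_rot: [-0.946, -2.995, 0.0]
ft_force: [-4.1, 2.8, 1.6]
opening: -0.001
grip_force: 2.3
```

Call:
jog_arm --moves "0 -0.002 0 0 0; 0 -0.002 0 0 0; 0 0 0 0 0"

```text
time_s: 5.95
eef_pos: [0.442, 0.4193, 0.0744]
tcp_rot: [-0.946, -2.995, -0.0]
ft_force: [-5.7, 2.8, 1.6]
opening: -0.003
grip_force: 2.9
```

Call:
jog_arm --moves "0 -0.002 0 0 0; 0 -0.001 0 0 0; 0 0 0 0 0"

```text
time_s: 6.2
eef_pos: [0.4442, 0.4178, 0.0744]
tcp_rot: [-0.946, -2.994, -0.0]
ft_force: [-5.2, 3.6, 1.2]
opening: 0.0
grip_force: 3.2
```

Call:
jog_arm --moves "0 -0.002 0 0 0; 0 -0.001 0 0 0; 0 0 0 0 0"

```text
time_s: 6.45
eef_pos: [0.4448, 0.4173, 0.0744]
tcp_rot: [-0.945, -2.99, -0.002]
ft_force: [-10.7, 6.4, 3.7]
opening: 0.005
grip_force: 6.6
```

Call:
jog_arm --moves "0 -0.002 0 0 0; 0 0 0 0 0; 0 0 0 0 0"

```text
time_s: 6.7
eef_pos: [0.4462, 0.4163, 0.0744]
tcp_rot: [-0.944, -2.991, -0.001]
ft_force: [-9.9, 6.0, 2.5]
opening: -0.002
grip_force: 4.2
```

Call:
jog_arm --moves "0 -0.002 0 0 0; 0 0 0 0 0; 0 0 0 0 0"

```text
time_s: 6.95
eef_pos: [0.4489, 0.4143, 0.0744]
tcp_rot: [-0.945, -2.993, -0.0]
ft_force: [-9.5, 5.4, 3.2]
opening: -0.003
grip_force: 4.5
```

The extra load set in at about 13 mm of draw, so I expect the click at roughly 25–28 mm. The draw is now about 18.5 mm.

Call:
jog_arm --moves "0 -0.002 0 0 0; 0 0 0 0 0; 0 0 0 0 0"

```text
time_s: 7.2
eef_pos: [0.4504, 0.4133, 0.0744]
tcp_rot: [-0.945, -2.992, -0.001]
ft_force: [-7.7, 3.8, 2.5]
opening: -0.005
grip_force: 5.3
```

Call:
jog_arm --moves "0 -0.002 0 0 0; 0 0 0 0 0; 0 0 0 0 0"

```text
time_s: 7.45
eef_pos: [0.4521, 0.4121, 0.0744]
tcp_rot: [-0.945, -2.992, -0.0]
ft_force: [-8.8, 4.0, 2.0]
opening: -0.0
grip_force: 5.3
```

Call:
jog_arm --moves "0 -0.001 0 0 0; 0 0 0 0 0; 0 0 0 0 0"

```text
time_s: 7.7
eef_pos: [0.4528, 0.4116, 0.0743]
tcp_rot: [-0.945, -2.992, -0.0]
ft_force: [-9.3, 5.2, 3.2]
opening: -0.0
grip_force: 5.1
```

Call:
jog_arm --moves "0 -0.001 0 0 0; 0 0 0 0 0; 0 0 0 0 0"

```text
time_s: 7.95
eef_pos: [0.4536, 0.411, 0.0744]
tcp_rot: [-0.945, -2.992, -0.0]
ft_force: [-10.0, 5.1, 2.2]
opening: 0.002
grip_force: 4.8
```

```bash
cat > btn.py <<'E'
from h import *
s=arm.sense(); print(s['time_s'],np.round(s['ft_force'],1))
def red(f):
    h=cv2.cvtColor(f,cv2.COLOR_BGR2HSV); m=((h[...,0]<8)|(h[...,0]>172))&(h[...,1]>150)&(h[...,2]>80)
    m[:170]=0;m[200:]=0;m[:,:265]=0;m[:,290:]=0
    y,x=np.nonzero(m); return len(y),x.mean().round(2),y.mean().round(2),y.min(),y.max()
print('start',red(cv2.imread('pics/side1.png')))
for i in range(2):
    p=eyes.camera('side'); f=p['frame'][:,:,::-1].copy(); print(red(f))
V=p['view']
for z in (.082,.076):
    c=V@[.545,.347,z,1]; print(p['cx']+p['fx']*c[0]/-c[2], p['cy']+p['fy']*c[1]/c[2])
cv2.imwrite('pics/sn.png',f)
a=cv2.imread('pics/side1.png')[165:215,240:300]; b=f[165:215,240:300]
cv2.imwrite('pics/cmp.png',cv2.resize(np.hstack([a,b]),None,fx=6,fy=6,interpolation=2))
E
python3 btn.py
```

```text
7.95 [-10.    5.1   2.2]
start (43, np.float64(276.33), np.float64(180.0), np.int64(177), np.int64(183))
(49, np.float64(276.29), np.float64(181.71), np.int64(179), np.int64(185))
(48, np.float64(276.38), np.float64(181.52), np.int64(179), np.int64(185))
276.12018398639594 178.08339522443424
276.13861320542964 179.77322909053
```

View pics/cmp.png

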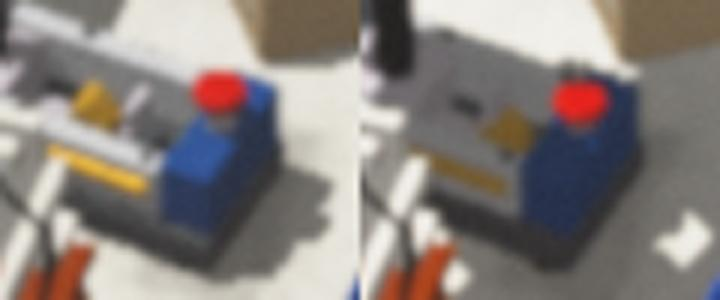

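In the comparison the red button sits about 1.6 px lower than at the start. That is roughly the 6 mm dip, so the latch has not clicked yet. The yellowish part that moved shifted by the same amount as the hammer. I'll continue in 1 mm steps and check the button each time.

Call:
jog_arm --moves "0 -0.001 0 0 0; 0 0 0 0 0; 0 0 0 0 0"

```text
time_s: 8.3
eef_pos: [0.4543, 0.4105, 0.0744]
tcp_rot: [-0.945, -2.992, -0.0]
ft_force: [-10.2, 6.2, 2.6]
opening: -0.004
grip_force: 4.9
```

Call:
jog_arm --moves "0 -0.001 0 0 0; 0 0 0 0 0; 0 0 0 0 0"

```text
time_s: 8.55
eef_pos: [0.4551, 0.4099, 0.0743]
tcp_rot: [-0.945, -2.992, -0.0]
ft_force: [-10.4, 5.8, 3.8]
opening: 0.002
grip_force: 5.2
```

```bash
python3 btn.py
```

```text
8.55 [-10.4   5.8   3.8]
start (43, np.float64(276.33), np.float64(180.0), np.int64(177), np.int64(183))
(49, np.float64(276.24), np.float64(181.59), np.int64(179), np.int64(185))
(46, np.float64(276.3), np.float64(181.5), np.int64(179), np.int64(184))
276.12018398639594 178.08339522443424
276.13861320542964 179.77322909053
```

Call:
jog_arm --moves "0 -0.001 0 0 0; 0 0 0 0 0; 0 0 0 0 0"

```text
time_s: 8.9
eef_pos: [0.4559, 0.4094, 0.0743]
tcp_rot: [-0.945, -2.992, -0.0]
ft_force: [-10.0, 5.7, 2.2]
opening: 0.002
grip_force: 5.2
```

Call:
jog_arm --moves "0 -0.001 0 0 0; 0 0 0 0 0; 0 0 0 0 0"

```text
time_s: 9.15
eef_pos: [0.4573, 0.4084, 0.0743]
tcp_rot: [-0.945, -2.993, 0.0]
ft_force: [-7.6, 3.6, 2.0]
opening: 0.002
grip_force: 4.6
```

```bash
python3 btn.py
```

```text
9.15 [-7.6  3.6  2. ]
start (43, np.float64(276.33), np.float64(180.0), np.int64(177), np.int64(183))
(49, np.float64(276.12), np.float64(181.35), np.int64(178), np.int64(184))
(50, np.float64(276.14), np.float64(181.18), np.int64(178), np.int64(184))
276.12018398639594 178.08339522443424
276.13861320542964 179.77322909053
```

The force fell by about 3 N, which suggests the click. I'll wait briefly and recheck the button.

Call:
jog_arm --moves "0 0 0 0 0; 0 0 0 0 0"

```text
time_s: 9.42
eef_pos: [0.4583, 0.4078, 0.0743]
tcp_rot: [-0.946, -2.995, 0.001]
ft_force: [-4.9, 1.2, 1.1]
opening: 0.0
grip_force: 2.6
```

```bash
python3 btn.py
```

```text
9.4167 [-4.9  1.2  1.1]
start (43, np.float64(276.33), np.float64(180.0), np.int64(177), np.int64(183))
(48, np.float64(276.12), np.float64(179.88), np.int64(177), np.int64(183))
(48, np.float64(276.12), np.float64(179.88), np.int64(177), np.int64(183))
276.12018398639594 178.08339522443424
276.13861320542964 179.77322909053
```

The button is back up at row 179.9, so the latch has clicked. I'll back off gently.

Call:
jog_arm --moves "0 0.001 0 0 0; 0 0.001 0 0 0; 0 0.001 0 0 0; 0 0.002 0 0 0; 0 0.002 0 0 0; 0 0.002 0 0 0; 0 0 0 0 0; 0 0 0 0 0; 0 0 0 0 0"

```text
time_s: 10.27
eef_pos: [0.4513, 0.413, 0.0744]
tcp_rot: [0.946, 2.996, 0.0]
ft_force: [-0.2, 0.1, 0.1]
opening: 0.001
grip_force: 0.0
```

```bash
python3 btn.py; python3 look.py w3
```

```text
10.2667 [-0.2  0.1  0.1]
start (43, np.float64(276.33), np.float64(180.0), np.int64(177), np.int64(183))
(49, np.float64(276.0), np.float64(179.88), np.int64(177), np.int64(183))
(49, np.float64(276.0), np.float64(179.88), np.int64(177), np.int64(183))
276.12018398639594 178.08339522443424
276.13861320542964 179.77322909053
10.3667 [0.4513 0.4129 0.0744] [[-0.819, 0.574, 0.0], [0.574, 0.819, -0.0], [-0.0, 0.0, -1.0]] [ 0.34 -0.05 -0.1 ] 0.0008671446855273756
wrist tester [ 0.449   0.4115 -0.0014] 0.77 tool [ 0.0011 -0.0025  0.0758]
wrist handle [0.4761 0.3976 0.0855] 0.71 tool [-0.0291  0.0017 -0.0111]
wrist trip_top [0.382  0.4635 0.0608] 0.52 tool [0.0858 0.0016 0.0136]
wrist nest_top [0.3813 0.4646 0.0595] 0.97 tool [0.087  0.0021 0.0149]
wrist hammer [ 0.4746  0.3957 -0.0021] 0.96 tool [-0.0289 -0.0007  0.0765]
top tester [0.4514 0.4167 0.0018] 0.89 tool [0.0021 0.0031 0.0726]
top handle [0.473  0.3943 0.0867] 0.54 tool [-0.0284 -0.0028 -0.0123]
top nest_top [0.3822 0.4595 0.0564] 0.56 tool [ 0.0834 -0.0016  0.018 ]
top hammer [0.4726 0.3974 0.0009] 0.61 tool [-0.0263 -0.0005  0.0735]
side tester [ 4.499e-01  4.145e-01 -3.000e-04] 0.65 tool [0.0021 0.0005 0.0747]
side handle [0.4696 0.3968 0.0823] 0.82 tool [-0.0242 -0.0027 -0.0079]
side trip_top [0.5424 0.3442 0.0782] 0.65 tool [-0.114  -0.004  -0.0038]
side nest_top [0.3815 0.4602 0.0575] 0.87 tool [ 0.0843 -0.0014  0.0169]
side hammer [ 4.727e-01  3.955e-01 -3.000e-04] 0.66 tool [-0.0275 -0.002   0.0747]
```

Cocked: the hammer holds about 30 mm back, with no force on the arm. Next I'll go over to the button.

Call:
jog_arm --moves "0 0.003 0 -0.02 0; 0 0 0 -0.03 0; 0 0 0 -0.025 0; 0 -0.035 0 0 0; 0 -0.035 -0.001 0 0; 0 -0.03 0 0 0; 0 -0.017 0 0 0; 0 0 0 0.03 0; 0 0 0 0.022 0; 0 0 0 0 0"

```text
time_s: 12.1
eef_pos: [0.5407, 0.3448, 0.0913]
tcp_rot: [-0.945, -2.988, 0.011]
ft_force: [-1.0, 0.0, -0.7]
opening: 0.0
grip_force: 0.0
```

```bash
python3 btn.py; python3 look.py w4 | grep -E "^[0-9]|trip|handle"; python3 -c "
import cv2;f=cv2.imread('pics/sn.png')[120:230,190:330];cv2.imwrite('pics/b4.png',cv2.resize(f,None,fx=5,fy=5,interpolation=2))"
```

```text
12.1 [-1.   0.  -0.7]
start (43, np.float64(276.33), np.float64(180.0), np.int64(177), np.int64(183))
(20, np.float64(276.0), np.float64(180.75), np.int64(179), np.int64(182))
(28, np.float64(275.82), np.float64(180.21), np.int64(178), np.int64(182))
276.12018398639594 178.08339522443424
276.13861320542964 179.77322909053
12.2 [0.543  0.3465 0.0962] [[-0.819, 0.574, -0.003], [0.574, 0.819, -0.001], [0.002, -0.003, -1.0]] [0.92 0.57 0.67] -0.002207696000715041
wrist handle [0.4783 0.3974 0.0841] 0.97 tool [0.0822 0.0046 0.0123]
wrist trip_top [0.4767 0.3968 0.082 ] 0.6 tool [0.0831 0.0032 0.0144]
side handle [0.4708 0.3969 0.0832] 0.89 tool [ 0.088  -0.0001  0.0132]
side trip_top [0.5456 0.3444 0.0793] 0.61 tool [-0.0034 -0.0001  0.0169]
```

View pics/b4.png

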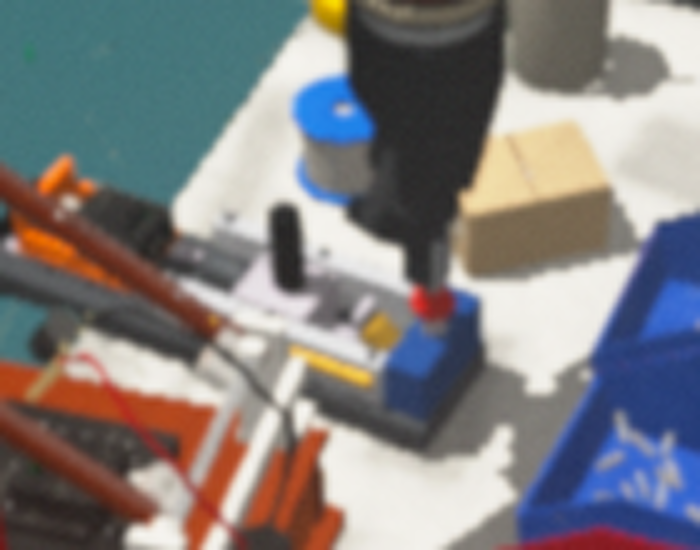

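The fingertips are centred over the red button at about (432,300) in the crop, and the hammer handle is still cocked at (287,245). I'll press now.

Call:
jog_arm --moves "0 -0.001 0 0.01 0; 0 0 0 0.006 0; 0 0 0 0.004 0; 0 0 0 0.004 0; 0 0 0 0 0; 0 0 0 0 0; 0 0 0 0 0"

```text
time_s: 13.68
eef_pos: [0.5451, 0.3462, 0.0738]
tcp_rot: [0.946, 2.995, 0.0]
ft_force: [-0.9, -0.7, 3.4]
opening: 0.002
grip_force: 1.6
```

```bash
python3 look.py w5 | grep -E "^[0-9]|trip|handle|hammer|nest"
```

```text
13.6833 [0.5451 0.3462 0.0738] [[-0.819, 0.574, 0.0], [0.574, 0.819, 0.0], [-0.0, 0.0, -1.0]] [-0.9  -0.72  3.37] 0.0015236714991517493
wrist hammer [ 4.477e-01  4.134e-01 -2.000e-04] 0.68 tool [ 0.1184 -0.0009  0.074 ]
top handle [0.4501 0.4136 0.0905] 0.5 tool [ 0.1165  0.0006 -0.0167]
top nest_top [0.3738 0.4634 0.0551] 0.84 tool [ 0.2076 -0.0024  0.0187]
top hammer [ 0.4462  0.4168 -0.0036] 0.6 tool [0.1215 0.001  0.0774]
side handle [0.4455 0.4159 0.0857] 0.76 tool [ 1.216e-01 -1.000e-04 -1.190e-02]
side trip_top [0.543  0.3458 0.0676] 0.35 tool [ 0.0015 -0.0015  0.0062]
side nest_top [0.3742 0.4666 0.0588] 0.6 tool [0.2091 0.0004 0.015 ]
side hammer [0.4475 0.4157 0.0012] 0.92 tool [0.1198 0.0008 0.0726]
```

Fired: the hammer is home and the nest has moved about 9 mm. I'll retreat straight up.

Call:
jog_arm --moves "0 0 0 -0.01 0; 0 0 0 -0.03 0; 0 0 0 -0.04 0; 0 0 0 -0.03 0; 0 0 0 0 0; 0 0 0 0 0; 0 0 0 0 0; 0 0 0 0 0; 0 0 0 0 0"

```text
time_s: 15.33
eef_pos: [0.5436, 0.3455, 0.1808]
tcp_rot: [-0.945, -2.993, 0.005]
ft_force: [-0.7, -0.0, -0.0]
opening: -0.001
grip_force: 0.0
```

```bash
python3 btn.py; python3 look.py w6 | grep -E "^[0-9]|tester|trip|handle|nest"; python3 -c "
import cv2;f=cv2.imread('pics/sn.png')[120:230,190:330];cv2.imwrite('pics/b6.png',cv2.resize(f,None,fx=5,fy=5,interpolation=2))"
```

```text
15.3333 [-0.7 -0.  -0. ]
start (43, np.float64(276.33), np.float64(180.0), np.int64(177), np.int64(183))
(40, np.float64(276.32), np.float64(180.08), np.int64(177), np.int64(183))
(40, np.float64(276.32), np.float64(180.08), np.int64(177), np.int64(183))
276.12018398639594 178.08339522443424
276.13861320542964 179.77322909053
15.4333 [0.544  0.3457 0.1815] [[-0.819, 0.574, -0.003], [0.574, 0.819, -0.001], [0.002, -0.003, -1.0]] [-0.4  -0.02  0.17] 0.00030322633217959836
wrist tester [ 0.4535  0.4119 -0.0024] 0.94 tool [0.1119 0.0027 0.1841]
wrist handle [0.4525 0.4176 0.0864] 0.87 tool [0.1161 0.0066 0.0953]
wrist trip_top [0.5416 0.3437 0.0776] 0.82 tool [ 0.0007 -0.0027  0.1039]
top tester [0.4546 0.4192 0.0032] 0.96 tool [0.1152 0.0093 0.1785]
top handle [0.4493 0.4169 0.0871] 0.53 tool [0.1183 0.0042 0.0946]
top trip_top [0.5444 0.3469 0.0784] 0.62 tool [0.0002 0.0015 0.1031]
top nest_top [0.3738 0.4673 0.0585] 0.64 tool [0.209  0.0021 0.1233]
side tester [0.4499 0.4148 0.    ] 0.84 tool [0.1165 0.003  0.1817]
side handle [0.4444 0.4143 0.0841] 0.56 tool [ 0.1208 -0.0008  0.0976]
side trip_top [0.542  0.3455 0.0766] 0.46 tool [ 0.0014 -0.001   0.1049]
side nest_top [0.3722 0.4673 0.061 ] 0.72 tool [0.2103 0.0012 0.1208]
```

View pics/b6.png

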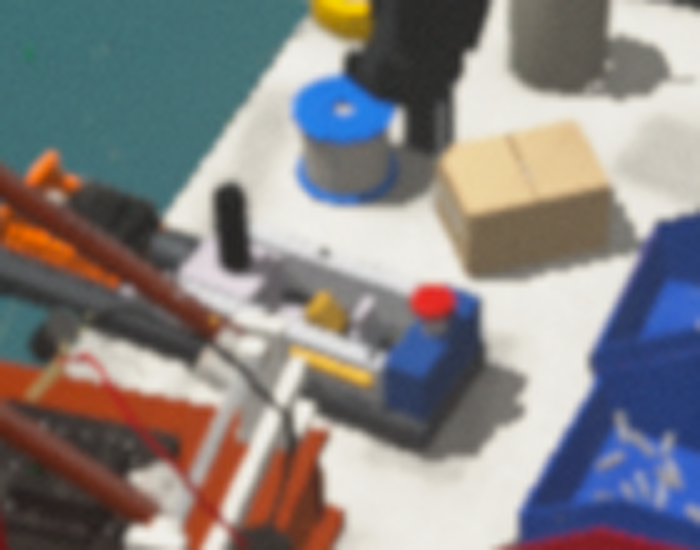

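The last crop shows the button up at (432,300), the handle home at (232,225) and the orange nest driven forward, with the tester and bystanders in place. Handing in.

```bash
python3 -c "
from rig import arm; print(arm.sign_off())"
```

```text
the job is handed in; nothing more can be done
None
```

The spring hammer was cocked on its latch at about 30 mm and fired once with the trip button, driving the nest about 9 mm by camera estimate; the hammer is home, the button is up, and the job is handed in with no verdict shown.

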